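# Pack the tea caddy and close its presentation case

### The arm

A 7-joint arm with a two-finger parallel gripper is mounted at the origin on the work surface. World frame = base frame: x ahead of the robot, y to its left, z up, the work surface at z = 0. Lengths are in mm, angles in degrees, forces in N, time in s.
With the tool pointing down it reaches from about 425 to 825 mm from the base axis. Payload 3.6 kg.
Tool frame: the origin (TCP) lies on the centre line of the jaws, within the pads' length; the fingertips stand 11 mm ahead of it and the grasp point (between the pads) lies 8 mm behind it (robot.tip_extent is the distance from the TCP to the fingertips, in mm); x points along the fingers, y is the direction in which the jaws open and shut, and the axes are right-handed (so a half turn about x gives the same grasp; the last joint's range is limited). The gripper opens to 93 mm and grips with 3 to 60 N. Pads are 15 mm wide; open, the fingers measure 128 mm over their backs; the gripper's body (75 mm by 188 mm) begins 65 mm behind the grasp point.
Start: joints at [65.976, 35.231, -0.722, 81.555, 0.464, 63.22, -2.315], TCP at [248.813, -600.462, 229.64] pointing down, gripper open.
Joint ranges: [-178.69, 178.69], [-17.37, 117.87], [-77.05, 75.6], [15.02, 138.74], [-78.02, 258.01], [0.78, 113.62], [-162.83, 162.83]. Speed limits (degrees/s): [159.86, 159.86, 180, 180, 180, 180, 180].

### API

Orientations are given as [roll, pitch, yaw] about the fixed x, y, z axes, in that order (R = Rz(yaw) Ry(pitch) Rx(roll)).
In Python, from bench import sensors, vision, robot gives the robot as it stands.
- The arm moves only by the tool move_arm, never from a script. Its argument "deltas" is a list of rows, each an object of numbers: "hand": the closure, from 0 (fully open) to 1 (shut); "x", "y", "z": the shift along the world's x, y, z in units of 1 m (1.0 is 1 m); "twist": the turn about the world's z in units of 90 degrees (1.0 is 90 degrees). A call has 1 to 20 rows; each row is the pose to reach, as a shift and turn from the pose measured when the call began; what a row does not reach only later rows make up. A row lasts 1/12 s, in which the tool goes at most 41.7 mm and 7.16 degrees, less where a joint would pass 70% of its speed; a pose out of reach is approached as far as the arm can. A call with a number of a shift or a turn outside -1 to 1 is refused whole. A call with a gripper value outside its range is refused whole. The fingers move at their own pace and stop on an object; the grip force is fixed at half the most. Time passes only in rows, so rows that repeat a pose let the fingers close. It gives the time, the measured TCP pose, the force and the opening at its end, in the units of the state.
- sensors.sense(): the state, without advancing time (a new reading comes with each control period).
- vision.snapshot(name): name is "side" or "top"; returns (picture, depth): 384x512x3 uint8, blue, green, red; 384x512 float32, mm along the optical axis (not along the pixel's ray), 0 where there is no reading.
- vision.camera_params(name): a dict with "intrinsics" (3x3 intrinsics, pixels), "dist" ([k1, k2, p1, p2, k3] as OpenCV has them; the pictures are not rectified), "eye" and "orientation" of the camera in the world. Camera axes: x right, y up, looking along -z (the intrinsics and any distortion apply to the point x, -y, -z); pixel columns grow to the right and rows downward; lengths in mm; the calibration is good to about 2 mm. A picture is of the moment at which its call begins. camera_params takes no time and is no camera call.
- robot.close_job(): hands the job in, once; it reports no verdict.
The state is a dict: "clock": time; "joints": joint angles; "qvel": joint speeds; "effort": joint torques, N m; "ee_pos": TCP position; "ee_rot": TCP orientation; "wrist_force": force on the tool from outside, world axes, zero at the start; "torque": the same for the moment, N m; "finger_gap": finger opening in mm.
Only numpy, scipy, OpenCV 4.12 (cv2) and the standard library are available. Lean on these libraries where they do the work, as an engineer would, in place of code of your own. Each camera call takes 0.05 s, during which the arm holds its last target. There are 200 camera calls.

### The job

Pack the rectangular porcelain tea caddy from the tray into its place in the open presentation case: lower it gently, upright, right down into the fitted recess with the finger notches, without dropping it. Then lower the case's hinged lid fully shut without slamming it, and leave the jug, the bowls and the teapot where they stand.

Things in the scene. Friction and masses are not known exactly. Their poses are not given: they have to be found in the camera images.
- caddy: The thing to pack: closed white porcelain block, 66 (its x) x 46 (y) x 72 mm high, blue bands, flat top, no knob, 0.18-0.35 kg. Origin: centre of underside, z up; a half turn about z counts the same. Stands upright in the tray's row; neighbours leave only about 12 mm beside the faces that look along its y, so on the tray fingers fit only at the two 46 x 72 faces that look along its x.
- tray: White serving tray with gold rim, fixed: 206 (x) x 276 (y) mm, floor 7, rim 14 mm high; origin on the table under its centre. Left or right of the robot; the case is on the other side. Caddy, jug and sugar bowl stand on it in a row along its y, 66 mm apart, in any order; the caddy's x is along tray x within 5 degrees. The table between tray and case, x 0.44-0.52 m, y within 40 mm of 0, is bare.
- case: Dark wooden presentation case, fixed: 170 (x, depth) x 210 (y, width) x 94 mm high to the rim; origin on the table under its centre. Its -x side is the front, roughly towards the robot; the lid is hinged on the +x rim. Walls and floor 7 mm; filled with a firm blue lining, top 90 mm above the table, with two recesses: the caddy's, and at y = +60 mm one of 74 x 76 mm with the mixing bowl.
- recess (a point): Centre of the caddy recess's floor, 7 mm above the table; axes as the case's. A slot 74 mm in x by 112 mm in y; 18 mm high ledges on the floor at its y ends leave a seat 74 (x) x 54 (y) mm for the caddy, 66 mm length along x. Fingers have 33 mm at the caddy's faces that look along y, none (4 mm) at those along x: set it down and regrasp it first. Seated, its top is 15 mm below the rim.
- lid (a joint): Opening angle of the lid, rad: 0 shut flat on the rim, 1.57 upright, stop at 1.8; starts at 1.4 to 1.65. Flat wooden panel 170 mm from hinge to free edge, 210 mm wide, 10 mm thick, 0.25 kg, no handle. A friction hinge holds it at any angle; pushing its outer face 130 mm from the hinge takes about 1 to 5 N. It can be pushed shut from behind with closed fingers, all the way down.
- lid_hinge (a point): Middle of the lid's hinge line, which runs along case y on the back rim: 94.5 mm above the table, 85 mm behind the case's centre. Axes turn with the lid (shut: as the case's): the lid reaches 170 mm along its -x and is 10 mm thick along +z, which looks out of the outer face (up when shut, away from the robot when upright).
- lid_edge (a point): Mid-point of the lid's free edge, on the outer face; axes as lid_hinge.
- jug: Bystander: round white milk jug, 62 mm wide, 95 mm high, handle along its +x reaching 54 mm; origin at the centre of its foot. Stands in the row on the tray.
- sugar_bowl: Bystander: round white sugar bowl, 62 mm wide, 62 mm high, two handles along its x reaching 50 mm each; origin at the centre of its foot. Stands in the row on the tray.
- mixing_bowl: Bystander: small open bowl, 66 mm wide, 45 mm high, loose in the case's other recess, entirely below the rim; origin at the centre of its foot.
- teapot: Bystander: white teapot 160 mm high, body 110 mm across, spout along its -x reaching 97 mm, handle along +x reaching 96 mm; origin at the centre of its foot. Stands on the table about 0.7 m straight ahead of the robot.
There are look-alikes about, which are no part of the job. What is shaped like the caddy but green or purple is not meant.

How it is judged:
By the outcome, as a careful person would: the job done as asked, in the order asked, and still so for the second after the job is handed in, with the robot touching nothing.
It also fails if it takes over 72 s, if anything falls off the work surface, if the arm or the gripper's body presses on something with over 40 N, if the wrist force passes 120 N, or if a joint passes its speed limit or range.

## Working session

There is one attempt and no reset: what is moved stays moved. The work goes in short steps, Python scripts to look and compute and a tool call to move; the robot and the scene stay as the last step left them, time stands still between calls to the robot, and variables do not carry over. Pictures are saved under pics/ and viewed, about 8 in all and at most 12, crops included, and the job is handed in when it is done.

Besides the shell and the picture viewer there is one more tool, called after ">>>" by a JSON object that holds its "method" and its "body". move_arm: Moves the arm, as the interface text tells. Its arguments: {"type":"object","properties":{"deltas":{"type":"array","items":{"type":"object","properties":{"hand":{"type":"number"},"x":{"type":"number"},"y":{"type":"number"},"z":{"type":"number"},"twist":{"type":"number"}}}}},"required":["deltas"]}

```bash
mkdir -p pics; cat > h.py <<'E'
import numpy as np, cv2
from bench import sensors, vision, robot
from scipy.spatial.transform import Rotation as R
def cam(n):
    p=vision.camera_params(n); o=np.array(p["orientation"],float)
    M=o if o.shape==(3,3) else R.from_euler('xyz',o,degrees=True).as_matrix()
    return np.array(p["intrinsics"]),np.array(p["dist"],float),np.array(p["eye"]),M
def world(n,uv,depth=None,z=None):
    "pixels -> world using depth image or a plane of height z"
    K,d,e,M=cam(n); uv=np.array(uv,float).reshape(-1,1,2)
    a=cv2.undistortPoints(uv,K,d).reshape(-1,2)
    r=np.c_[a[:,0],-a[:,1],-np.ones(len(a))]
    w=r@M.T
    if z is not None: s=(z-e[2])/w[:,2]
    else: s=np.array([depth[int(round(v)),int(round(u))] for u,v in uv[:,0]])
    return e+w*s[:,None]
def cloud(n,depth):
    v,u=np.mgrid[:384,:512]
    return world(n,np.c_[u.ravel(),v.ravel()],depth).reshape(384,512,3)
def pix(n,P):
    K,d,e,M=cam(n); c=(np.array(P,float).reshape(-1,3)-e)@M
    return cv2.projectPoints((c*[1,-1,-1]).reshape(-1,1,3),np.zeros(3),np.zeros(3),K,d)[0].reshape(-1,2)
E
python3 - <<'E'
from h import *
s=sensors.sense(); print(s)
ims=[]
for n in("top","side"):
    im,d=vision.snapshot(n); np.savez(n+"0",im=im,d=d); cv2.imwrite(f"pics/{n}0.png",cv2.resize(im,None,fx=1.5,fy=1.5)); print(vision.camera_params(n))
E
```

```text
{'clock': 0.0, 'joints': array([65.97749777, 35.28870854, -0.72259554, 81.63962761,  0.46448566,
       63.21813297, -2.31464316]), 'qvel': array([-0.05009522,  0.08693619,  0.01763522, -0.07159579,  0.12649919,
        0.00155094,  0.03672245]), 'effort': array([ 4.79351274e-04, -4.58933330e+01,  2.09369883e-01, -1.65744174e+01,
       -6.09410810e-02,  2.04616541e-02,  2.19503859e-04]), 'ee_pos': array([ 248.50646346, -599.81014367,  228.49707307]), 'ee_rot': array([-89.00260123,  89.85641387, 113.50542898]), 'wrist_force': array([ 0.469312  , -0.4609537 ,  0.74369967]), 'torque': array([ 0.05279561,  0.00544904, -0.00953504]), 'finger_gap': 92.92536424077258}
{'intrinsics': array([[431.99142978,   0.        , 250.53682321],
       [  0.        , 431.99142978, 191.1567478 ],
       [  0.        ,   0.        ,   1.        ]]), 'dist': array([-0.0596398,  0.       ,  0.       ,  0.       ,  0.       ]), 'eye': array([ 273.26569532,  -81.04214393, 1473.9843048 ]), 'orientation': array([ 12.77040911,   0.11846799, -90.01896163])}
{'intrinsics': array([[500.13954144,   0.        , 255.93212672],
       [  0.        , 500.13954144, 185.32427252],
       [  0.        ,   0.        ,   1.        ]]), 'dist': array([0.05892354, 0.        , 0.        , 0.        , 0.        ]), 'eye': array([ 164.04261065, 1006.94519191,  830.99391848]), 'orientation': array([  57.14129571,   -1.43421277, -159.02334732])}
```

View pics/top0.png

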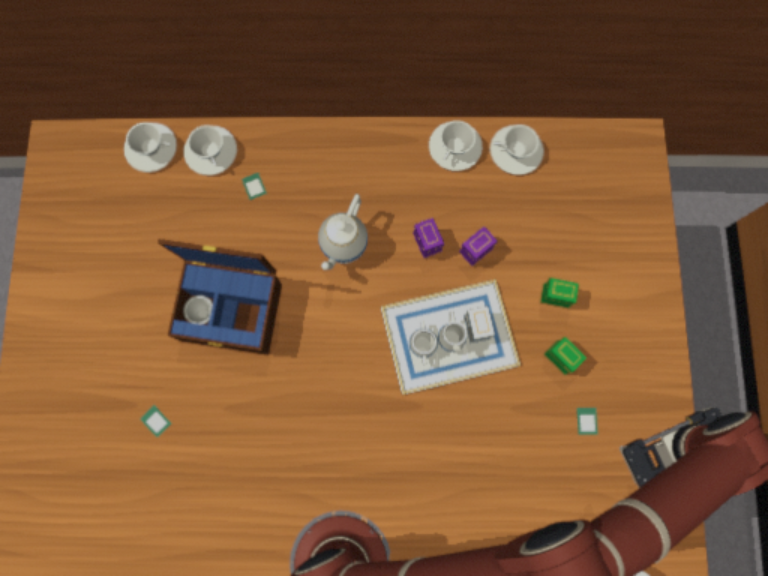

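View pics/side0.png

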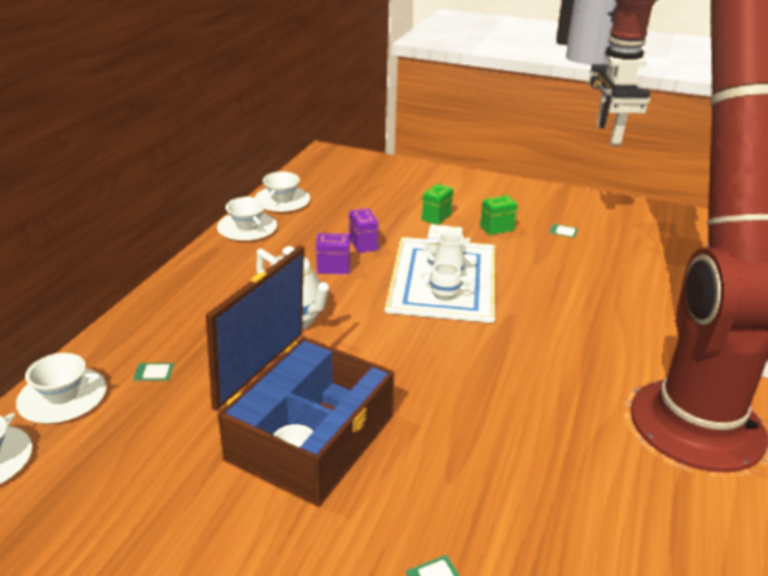

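The top view shows the tray with its row: jug or bowl at (424,340) and (455,333), and a white block at (481,322). The case is at (225,310) with its lid up, and the teapot at (343,238). Caddy-shaped candidates are purple (428,238) and (478,246), green (561,292) and (566,356), and white (481,322). Only the white one on the tray fits. I'll confirm it in an enlarged crop and measure.

```bash
python3 - <<'E'
from h import *
t=np.load("top0.npz"); im,d=t["im"],t["d"]
a=cv2.resize(im[190:265,250:350],None,fx=4,fy=4,interpolation=cv2.INTER_CUBIC)
b=cv2.resize(im[155:240,100:190],None,fx=4,fy=4,interpolation=cv2.INTER_CUBIC)
c=np.zeros((340,770,3),np.uint8); c[:300,:400]=a; c[:,410:]=b; cv2.imwrite("pics/crop0.png",c)
X=cloud("top",d)
def rect(m,nm):
    p=X[m]; r=cv2.minAreaRect(p[:,:2].astype(np.float32)); print(nm,len(p),np.round(r[0],1),np.round(r[1],1),round(r[2],1),"z",np.round(np.median(p[:,2]),1))
v,u=np.mgrid[:384,:512]
w=(u>250)&(u<350)&(v>180)&(v<265)
rect(w&(X[...,2]>74)&(X[...,2]<84)&(u>309)&(u<332)&(v<232),"caddy top")
def hull(m,nm):
    n,l,s,_=cv2.connectedComponentsWithStats(m.astype(np.uint8)); k=1+np.argmax(s[1:,4]); rect(l==k,nm)
hull(w&(X[...,2]>4),"tray")
w=(u>100)&(u<190)&(v>155)&(v<240)
hull(w&(X[...,2]>80)&(X[...,2]<99),"case top")
m=w&(X[...,2]>110)
p=X[m]; print("lid pts",len(p),p.min(0),p.max(0))
# lid plane
c0=p.mean(0); U,S,V=np.linalg.svd(p-c0,full_matrices=False); print("lid n",V[2],c0,S)
# bystander snapshot of side cloud for lid
t=np.load("side0.npz"); Y=cloud("side",t["d"]); bl=t["im"].astype(int)
m=(Y[...,2]>115)&(Y[...,0]>520)&(Y[...,0]<800)&(Y[...,1]>100)&(Y[...,1]<480)
p=Y[m]; c0=np.median(p,0); q=p[np.linalg.norm(p-c0,axis=1)<140]
for _ in range(4):
    c0=q.mean(0); U,S,V=np.linalg.svd(q-c0,full_matrices=False); q=p[(abs((p-c0)@V[2])<6)]
print("lid side n",V[2],c0,len(q),q.min(0),q.max(0))
# rim from side
m=(Y[...,2]>87)&(Y[...,2]<97)&(Y[...,0]>450)&(Y[...,0]<800)&(Y[...,1]>100)&(Y[...,1]<480)
r=cv2.minAreaRect(Y[m][:,:2].astype(np.float32)); print("case side",r)
E
```

```text
caddy top 251 [ 510.  -307.3] [66.1 46. ] 12.0 z 78.8
tray 4254 [ 477.9 -205.6] [269.3 396.2] 24.5 z 9.6
case top 2046 [545.8 258.1] [210.6 173. ] 81.1 z 90.8
lid pts 816 [273.26569532 -81.04214393 110.14277606] [ 646.04055214  349.55672064 1473.9843048 ]
lid n [ 0.95945943 -0.18673434  0.21111106] [610.95039015 229.73056583 257.54187401] [7135.60934166 1724.63079631  266.32600117]
lid side n [ 0.98664318 -0.15157857  0.05965883] [627.94832587 260.5092523  196.19637314] 3621 [606.64931407 142.37682104 115.00069881] [651.11205287 354.83931871 268.52396522]
case side ((551.875732421875, 259.7294921875), (213.37156677246094, 180.84872436523438), 80.65430450439453)
```

View pics/crop0.png

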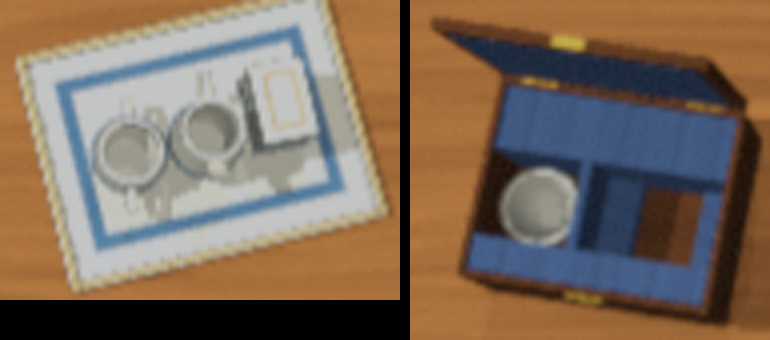

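The crop confirms it: the white block with the gold-outlined top at crop (283,97) is the caddy, at the −y end of the row next to the two round vessels. The caddy slot is at crop (640,215), to the right of the mixing bowl. Next I'll measure the slot, the tool yaw and the move deltas.

```bash
python3 - <<'E'
from h import *
t=np.load("top0.npz"); X=cloud("top",t["d"])
C=np.array([545.5,258.5]); a=np.radians(-8.8); A=np.array([[np.cos(a),np.sin(a)],[-np.sin(a),np.cos(a)]])
Q=(X[...,:2]-C)@A.T; z=X[...,2]
m=(abs(Q[...,0])<100)&(abs(Q[...,1])<120)&(z<99)
for x0 in range(-92,92,8):
    row=[]
    for y0 in range(-112,112,8):
        k=m&(abs(Q[...,0]-x0)<4)&(abs(Q[...,1]-y0)<4); row.append("%3d"%np.median(z[k]) if k.any() else "  .")
    print("%4d"%x0," ".join(row))
# lining mask edge, fine
g=m&(z>84)&(z<97)
for lo,hi in((-90,-30),(-70,-20)):
    k=g&(Q[...,1]>lo)&(Q[...,1]<hi); x=np.sort(Q[...,0][k]); i=np.argmax(np.diff(x)); print("slot x edges",x[i],x[i+1],x[0])
for lo,hi in((-25,0),(-30,5)):
    k=g&(Q[...,0]>lo)&(Q[...,0]<hi); print("y vals",np.round(np.sort(Q[...,1][k]),0))
s=sensors.sense(); M=R.from_euler('xyz',s['ee_rot'],degrees=True).as_matrix(); print("jaw yaw",np.degrees(np.arctan2(M[1,1],M[0,1])), M[:,0])
# seen teapot
for n in("top","side"):
    Y=cloud(n,np.load(n+"0.npz")["d"]); k=(abs(Y[...,1])<110)&(Y[...,0]>600)&(Y[...,0]<830)&(Y[...,2]>40)&(Y[...,2]<200); print("teapot",Y[k].min(0),Y[k].max(0))
    k=(abs(Y[...,1]+315)<60)&(abs(Y[...,0]-510)<60)&(abs(Y[...,2]-79)<4); p=Y[k]; c=np.array([510,-307.3]); q=p[np.linalg.norm(p[:,:2]-c,axis=1)<43]; print(n,"caddy",cv2.minAreaRect(q[:,:2].astype(np.float32)))
E
```

```text
-92   0  -1   1   1   1  -1  -1   0   1   0   0   0   1  -1   2   2   0  -1   2   0   0   0   0   0   0  -1  -2   0
 -84   0  38  47  68  41  48  63  41  73  49  53  54  65  87  35   3  14   6  29  42  11  22  17  32  34  16  31   3
 -76   0  47  89  90  89  91  92  90  90  92  88  91  90  88  92  92  88  94  94  91  92  91  93  93  93  94  90  93
 -68  -2  50  92  90  88  91  90  90  89  91  90  90  91  89  90  91  90  88  90  90  89  90  91  90  92  89  92  94
 -60   1  55  90  92  92  88  90  88  89  90  91  87  88  90  90  89  89  88  91  89  89  91  89  88  91  90  92  91
 -52   0  47  93  92  90  91  91  89  90  88  89  91  88  90  91  91  91  90  89  90  90  89  90  89  89  93  93  95
 -44   0  59  87   .   .  30  86   .   .   .   .   .   .   .   .   .  79  88   .   .  52   .  46  51   .   .  79  92
 -36   0  46  92   .  27  24   9   9   9   7   4   5  10  26  27  24  58   .  55  52  28  22  31  44  48   9  51  88
 -28  -1  32  88   .  29  24  11   5   7   5   6   8   8  23  23  25  69  90  49  40  15  18  20  23  38  52  60  94
 -20   2  59  97   .  23  26  12   8   5   7   6
[... 2384 characters left out ...]
   22.   22.
   23.   23.   23.   25.   96.   96.   97.   97.   97.   97.   97.   98.
   98.   98.   98.   98.   98.   98.   98.   99.  100.  100.  100.  101.
  102.  102.  102.  102.  103.  103.  103.  103.  103.  105.]
jaw yaw -67.48835689652492 [-8.91417806e-04  2.07871121e-03 -9.99997442e-01]
teapot [620.33528088 -56.27369718  40.3630832 ] [792.88555046  53.18221152 160.26074792]
top caddy ((509.9674377441406, -307.3269348144531), (66.13034057617188, 45.96862030029297), 12.029111862182617)
teapot [622.29357642 -34.37414704  40.5688319 ] [797.89215362  44.57530314 159.43558784]
side caddy ((516.6984252929688, -300.8628234863281), (55.760501861572266, 61.26358413696289), 88.41929626464844)
```

>>> {"method": "move_arm", "body": {"deltas": [{"x": 0.07, "y": 0.08, "z": 0, "twist": 0.22, "hand": 0}, {"x": 0.2, "y": 0.22, "z": 0, "twist": 0.6, "hand": 0}, {"x": 0.2615, "y": 0.2925, "z": 0, "twist": 0.883, "hand": 0}, {"x": 0.2615, "y": 0.2925, "z": 0, "twist": 0.883, "hand": 0}, {"x": 0.2615, "y": 0.2925, "z": 0, "twist": 0.883, "hand": 0}, {"x": 0.2615, "y": 0.2925, "z": 0, "twist": 0.883, "hand": 0}, {"x": 0.2615, "y": 0.2925, "z": 0, "twist": 0.883, "hand": 0}, {"x": 0.2615, "y": 0.2925, "z": 0, "twist": 0.883, "hand": 0}, {"x": 0.2615, "y": 0.2925, "z": 0, "twist": 0.883, "hand": 0}, {"x": 0.2615, "y": 0.2925, "z": 0, "twist": 0.883, "hand": 0}, {"x": 0.2615, "y": 0.2925, "z": 0, "twist": 0.883, "hand": 0}, {"x": 0.2615, "y": 0.2925, "z": 0, "twist": 0.883, "hand": 0}, {"x": 0.2615, "y": 0.2925, "z": 0, "twist": 0.883, "hand": 0}, {"x": 0.2615, "y": 0.2925, "z": 0, "twist": 0.883, "hand": 0}, {"x": 0.2615, "y": 0.2925, "z": 0, "twist": 0.883, "hand": 0}, {"x": 0.2615, "y": 0.2925, "z": 0, "twist": 0.883, "hand": 0}, {"x": 0.2615, "y": 0.2925, "z": 0, "twist": 0.883, "hand": 0}]}}

```text
clock: 1.52
ee_pos: [509.6, -308.0, 228.6]
ee_rot: [-84.2, 89.9, -162.4]
wrist_force: [-0.4, 0.2, -0.3]
finger_gap: 93.0
```

```bash
cat >> h.py <<'E'
def st():
    s=sensors.sense(); M=R.from_euler('xyz',s['ee_rot'],degrees=True).as_matrix()
    print("t %.2f"%s['clock'],np.round(s['ee_pos'],1),"jaw %.1f"%np.degrees(np.arctan2(M[1,1],M[0,1])),"axis",np.round(M[:,0],3),"F",np.round(s['wrist_force'],1),"gap %.1f"%s['finger_gap'],"q",np.round(s['joints'],0))
    return s
def shot(n,nm,box=None,f=1.5):
    im,d=vision.snapshot(n); np.savez(nm,im=im,d=d)
    c=im if box is None else im[box[1]:box[3],box[0]:box[2]]
    cv2.imwrite(f"pics/{nm}.png",cv2.resize(c,None,fx=f,fy=f,interpolation=cv2.INTER_CUBIC)); return im,d
E
python3 - <<'E'
from h import *
st(); shot("side","s1",(220,90,420,240),3.8)
E
```

```text
t 1.52 [ 509.6 -308.   228.6] jaw 11.9 axis [-0.002 -0.001 -1.   ] F [-0.4  0.2 -0.3] gap 93.0 q [ 43.  32. -23.  91.  14.  60.  28.]
```

View pics/s1.png

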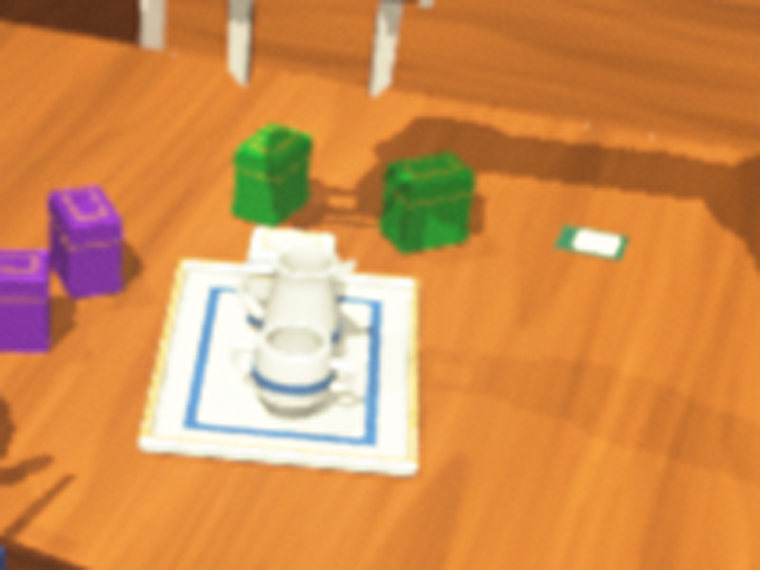

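The fingers at crop (240,70) and (380,80) straddle the caddy at (290,245). Descending to grip.

>>> {"method": "move_arm", "body": {"deltas": [{"z": -0.03, "hand": 0}, {"z": -0.06, "hand": 0}, {"z": -0.09, "hand": 0}, {"z": -0.115, "hand": 0}, {"z": -0.135, "hand": 0}, {"z": -0.15, "hand": 0}, {"z": -0.165, "hand": 0}, {"z": -0.175, "hand": 0}, {"z": -0.178, "hand": 0}, {"z": -0.178, "hand": 0}]}}

```text
invalid input
```

>>> {"method": "move_arm", "body": {"deltas": [{"hand": 0.2}, {"hand": 0.3}, {"hand": 0.4}, {"hand": 0.6}, {"hand": 0.8}, {"hand": 1}, {"hand": 1}, {"hand": 1}, {"hand": 1}]}}

```text
invalid input
```

>>> {"method": "move_arm", "body": {"deltas": [{"x": 0, "y": 0, "twist": 0, "z": -0.03, "hand": 0}, {"x": 0, "y": 0, "twist": 0, "z": -0.06, "hand": 0}, {"x": 0, "y": 0, "twist": 0, "z": -0.09, "hand": 0}, {"x": 0, "y": 0, "twist": 0, "z": -0.115, "hand": 0}, {"x": 0, "y": 0, "twist": 0, "z": -0.135, "hand": 0}, {"x": 0, "y": 0, "twist": 0, "z": -0.15, "hand": 0}, {"x": 0, "y": 0, "twist": 0, "z": -0.165, "hand": 0}, {"x": 0, "y": 0, "twist": 0, "z": -0.175, "hand": 0}, {"x": 0, "y": 0, "twist": 0, "z": -0.178, "hand": 0}, {"x": 0, "y": 0, "twist": 0, "z": -0.178, "hand": 0}]}}

```text
clock: 2.4
ee_pos: [509.4, -307.7, 50.1]
ee_rot: [-98.7, 89.8, -176.8]
wrist_force: [0.4, -0.6, 0.7]
finger_gap: 93.3
```

>>> {"method": "move_arm", "body": {"deltas": [{"x": 0, "y": 0, "z": 0, "twist": 0, "hand": 0.2}, {"x": 0, "y": 0, "z": 0, "twist": 0, "hand": 0.3}, {"x": 0, "y": 0, "z": 0, "twist": 0, "hand": 0.5}, {"x": 0, "y": 0, "z": 0, "twist": 0, "hand": 1}, {"x": 0, "y": 0, "z": 0, "twist": 0, "hand": 1}, {"x": 0, "y": 0, "z": 0, "twist": 0, "hand": 1}, {"x": 0, "y": 0, "z": 0, "twist": 0, "hand": 1}]}}

```text
clock: 2.98
ee_pos: [510.8, -307.7, 50.9]
ee_rot: [-45.0, 89.9, -123.1]
wrist_force: [2.3, 1.0, 2.8]
finger_gap: 65.8
```

>>> {"method": "move_arm", "body": {"deltas": [{"x": 0, "y": 0, "z": 0.005, "twist": 0, "hand": 1}, {"x": 0, "y": 0, "z": 0.02, "twist": 0, "hand": 1}, {"x": 0, "y": 0, "z": 0.045, "twist": 0, "hand": 1}, {"x": 0, "y": 0, "z": 0.075, "twist": 0, "hand": 1}, {"x": 0, "y": 0, "z": 0.105, "twist": 0, "hand": 1}, {"x": 0, "y": 0, "z": 0.13, "twist": 0, "hand": 1}, {"x": 0, "y": 0, "z": 0.14, "twist": 0, "hand": 1}, {"x": 0, "y": 0, "z": 0.14, "twist": 0, "hand": 1}]}}

```text
clock: 3.65
ee_pos: [511.3, -308.3, 192.9]
ee_rot: [25.4, 89.8, -52.8]
wrist_force: [-0.4, -0.9, -3.1]
finger_gap: 66.1
```

>>> {"method": "move_arm", "body": {"deltas": [{"x": 0, "y": 0.01, "z": 0, "twist": 0, "hand": 1}, {"x": -0.005, "y": 0.03, "z": 0, "twist": -0.02, "hand": 1}, {"x": -0.01, "y": 0.06, "z": 0, "twist": -0.05, "hand": 1}, {"x": -0.015, "y": 0.09, "z": 0, "twist": -0.08, "hand": 1}, {"x": -0.02, "y": 0.12, "z": 0, "twist": -0.11, "hand": 1}, {"x": -0.02, "y": 0.15, "z": 0, "twist": -0.14, "hand": 1}, {"x": -0.025, "y": 0.18, "z": 0, "twist": -0.17, "hand": 1}, {"x": -0.03, "y": 0.21, "z": 0, "twist": -0.2, "hand": 1}, {"x": -0.03, "y": 0.24, "z": 0, "twist": -0.23, "hand": 1}, {"x": -0.03, "y": 0.27, "z": 0, "twist": -0.231, "hand": 1}, {"x": -0.03, "y": 0.295, "z": 0, "twist": -0.231, "hand": 1}, {"x": -0.03, "y": 0.307, "z": 0, "twist": -0.231, "hand": 1}, {"x": -0.03, "y": 0.307, "z": 0, "twist": -0.231, "hand": 1}, {"x": -0.03, "y": 0.307, "z": 0, "twist": -0.231, "hand": 1}]}}

```text
clock: 4.82
ee_pos: [479.6, -0.9, 191.3]
ee_rot: [-29.1, 89.7, -127.9]
wrist_force: [-0.0, -0.5, -3.0]
finger_gap: 65.6
```

```bash
python3 - <<'E'
from h import *
st(); im,d=shot("side","s2",(180,60,420,240),3.3)
p=cloud("side",d); print(np.round(pix("side",[[480,0,0]])))
E
```

```text
t 4.82 [479.6  -0.9 191.3] jaw -8.8 axis [-0.003 -0.004 -1.   ] F [-0.  -0.5 -3. ] gap 65.6 q [ 11.  24. -19. 111.  11.  46. -23.]
[[273. 233.]]
```

View pics/s2.png

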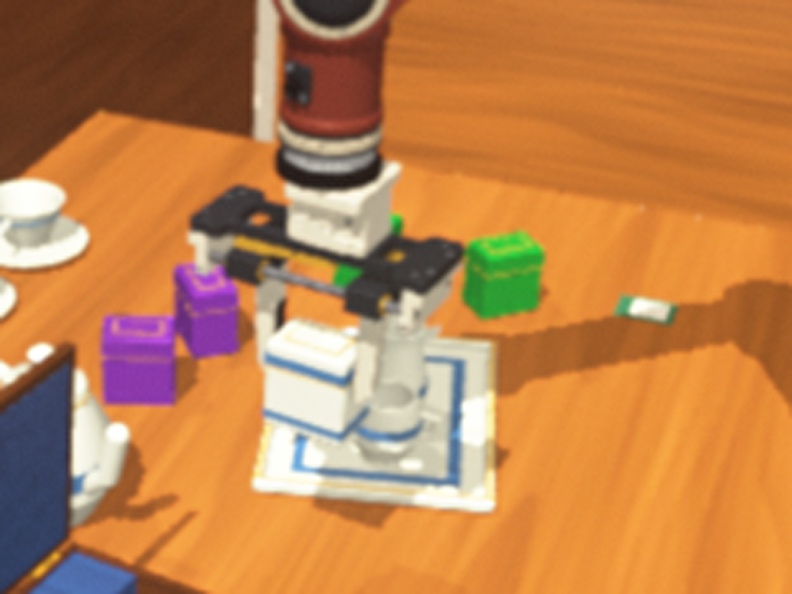

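The caddy is held level in the jaws at crop (310,380). Lowering it onto the bare table.

>>> {"method": "move_arm", "body": {"deltas": [{"x": 0, "y": 0, "z": -0.02, "twist": 0, "hand": 1}, {"x": 0, "y": 0, "z": -0.045, "twist": 0, "hand": 1}, {"x": 0, "y": 0, "z": -0.07, "twist": 0, "hand": 1}, {"x": 0, "y": 0, "z": -0.095, "twist": 0, "hand": 1}, {"x": 0, "y": 0, "z": -0.115, "twist": 0, "hand": 1}, {"x": 0, "y": 0, "z": -0.13, "twist": 0, "hand": 1}, {"x": 0, "y": 0, "z": -0.14, "twist": 0, "hand": 1}, {"x": 0, "y": 0, "z": -0.1445, "twist": 0, "hand": 1}, {"x": 0, "y": 0, "z": -0.1455, "twist": 0, "hand": 1}, {"x": 0, "y": 0, "z": -0.1465, "twist": 0, "hand": 1}, {"x": 0, "y": 0, "z": -0.1475, "twist": 0, "hand": 1}, {"x": 0, "y": 0, "z": -0.1475, "twist": 0, "hand": 1}]}}

```text
clock: 5.87
ee_pos: [480.7, -2.5, 45.0]
ee_rot: [2.7, 89.7, -96.3]
wrist_force: [-0.9, -0.9, -1.1]
finger_gap: 65.6
```

>>> {"method": "move_arm", "body": {"deltas": [{"x": 0, "y": 0, "z": -0.0005, "twist": 0, "hand": 1}, {"x": 0, "y": 0, "z": -0.001, "twist": 0, "hand": 1}, {"x": 0, "y": 0, "z": -0.0015, "twist": 0, "hand": 1}, {"x": 0, "y": 0, "z": -0.0015, "twist": 0, "hand": 1}]}}

```text
clock: 6.2
ee_pos: [481.3, -2.6, 44.9]
ee_rot: [20.5, 89.7, -78.4]
wrist_force: [-1.5, -2.2, 9.1]
finger_gap: 65.9
```

>>> {"method": "move_arm", "body": {"deltas": [{"x": 0, "y": 0, "z": 0, "twist": 0, "hand": 0.2}, {"x": 0, "y": 0, "z": 0, "twist": 0, "hand": 0.1}, {"x": 0, "y": 0, "z": 0, "twist": 0, "hand": 0}, {"x": 0, "y": 0, "z": 0, "twist": 0, "hand": 0}, {"x": 0, "y": 0, "z": 0, "twist": 0, "hand": 0}]}}

```text
clock: 6.62
ee_pos: [481.3, -2.5, 44.9]
ee_rot: [20.9, 89.7, -78.1]
wrist_force: [-0.7, 0.3, 0.2]
finger_gap: 91.6
```

>>> {"method": "move_arm", "body": {"deltas": [{"x": 0, "y": 0, "z": 0.02, "twist": 0, "hand": 0}, {"x": 0, "y": 0, "z": 0.04, "twist": 0, "hand": 0}, {"x": 0, "y": 0, "z": 0.07, "twist": 0, "hand": 0}, {"x": 0, "y": 0, "z": 0.1, "twist": 0, "hand": 0}, {"x": 0, "y": 0, "z": 0.1, "twist": 0.2, "hand": 0}, {"x": 0, "y": 0, "z": 0.1, "twist": 0.5, "hand": 0}, {"x": 0, "y": 0, "z": 0.1, "twist": 1, "hand": 0}, {"x": 0, "y": 0, "z": 0.1, "twist": 1, "hand": 0}, {"x": 0, "y": 0, "z": 0.1, "twist": 1, "hand": 0}, {"x": 0, "y": 0, "z": 0.1, "twist": 1, "hand": 0}, {"x": 0, "y": 0, "z": 0.1, "twist": 1, "hand": 0}, {"x": 0, "y": 0, "z": 0.1, "twist": 1, "hand": 0}, {"x": 0, "y": 0, "z": 0.1, "twist": 1, "hand": 0}, {"x": 0, "y": 0, "z": 0.1, "twist": 1, "hand": 0}, {"x": 0, "y": 0, "z": 0.1, "twist": 1, "hand": 0}, {"x": 0, "y": 0, "z": 0.1, "twist": 1, "hand": 0}, {"x": 0, "y": 0, "z": 0.1, "twist": 1, "hand": 0}, {"x": 0, "y": 0, "z": 0.1, "twist": 1, "hand": 0}, {"x": 0, "y": 0, "z": 0.1, "twist": 1, "hand": 0}]}}

```text
clock: 8.2
ee_pos: [481.2, -2.7, 144.6]
ee_rot: [26.0, 89.7, 16.9]
wrist_force: [-0.0, -0.2, -0.4]
finger_gap: 92.7
```

```bash
python3 - <<'E'
from h import *
st(); im,d=shot("side","s3",(180,90,420,270),3.3)
for n,dd in(("side",d),("top",vision.snapshot("top")[1])):
    Y=cloud(n,dd); k=(abs(Y[...,1])<60)&(abs(Y[...,0]-480)<60)&(abs(Y[...,2]-72)<4); p=Y[k]
    if len(p)>10: print(n,len(p),cv2.minAreaRect(p[:,:2].astype(np.float32)),p.mean(0))
E
```

```text
t 8.20 [481.2  -2.7 144.6] jaw 80.9 axis [ 0.005  0.002 -1.   ] F [-0.  -0.2 -0.4] gap 92.7 q [ 27.  33. -44. 114.  32.  45.  45.]
side 267 ((481.708251953125, 1.4008407592773438), (50.585350036621094, 66.72699737548828), 79.04498291015625) [481.47225689   2.46066031  71.60491491]
```

View pics/s3.png

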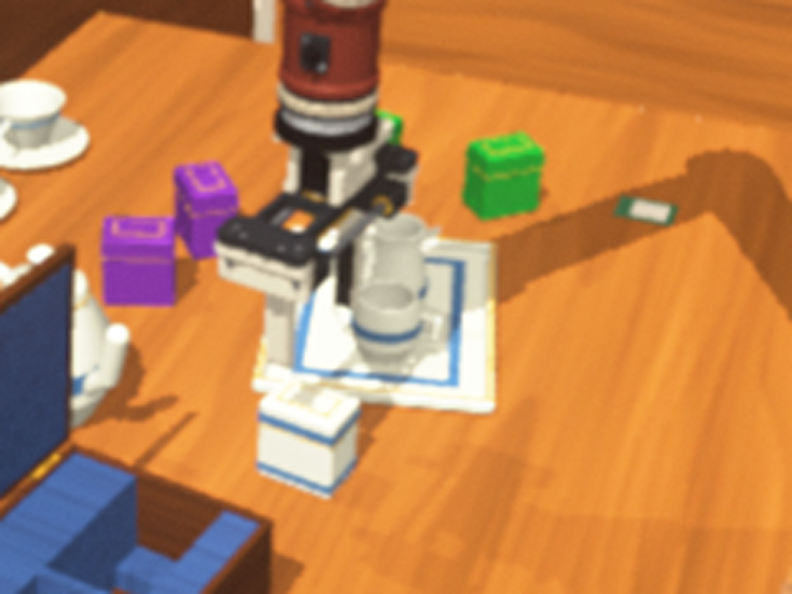

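The caddy stands upright on the bare table at crop (308,440), with the jaws turned across it. Regrasping at its y faces.

>>> {"method": "move_arm", "body": {"deltas": [{"x": 0, "y": 0.001, "z": -0.025, "twist": 0, "hand": 0}, {"x": 0, "y": 0.002, "z": -0.05, "twist": 0, "hand": 0}, {"x": 0, "y": 0.002, "z": -0.075, "twist": 0, "hand": 0}, {"x": 0, "y": 0.002, "z": -0.09, "twist": 0, "hand": 0}, {"x": 0, "y": 0.002, "z": -0.098, "twist": 0, "hand": 0}, {"x": 0, "y": 0.002, "z": -0.098, "twist": 0, "hand": 0.2}, {"x": 0, "y": 0.002, "z": -0.098, "twist": 0, "hand": 0.4}, {"x": 0, "y": 0.002, "z": -0.098, "twist": 0, "hand": 0.5}, {"x": 0, "y": 0.002, "z": -0.098, "twist": 0, "hand": 0.7}, {"x": 0, "y": 0.002, "z": -0.098, "twist": 0, "hand": 1}, {"x": 0, "y": 0.002, "z": -0.098, "twist": 0, "hand": 1}, {"x": 0, "y": 0.002, "z": -0.098, "twist": 0, "hand": 1}, {"x": 0, "y": 0.002, "z": -0.098, "twist": 0, "hand": 1}]}}

```text
clock: 9.38
ee_pos: [481.3, -1.2, 47.1]
ee_rot: [7.1, 89.7, -1.9]
wrist_force: [-0.2, -1.1, 2.8]
finger_gap: 45.6
```

>>> {"method": "move_arm", "body": {"deltas": [{"x": 0, "y": 0, "z": 0.005, "twist": 0, "hand": 1}, {"x": 0, "y": 0, "z": 0.02, "twist": 0, "hand": 1}, {"x": 0, "y": 0, "z": 0.045, "twist": 0, "hand": 1}, {"x": 0, "y": 0, "z": 0.075, "twist": 0, "hand": 1}, {"x": 0, "y": 0, "z": 0.105, "twist": 0, "hand": 1}, {"x": 0, "y": 0, "z": 0.135, "twist": 0, "hand": 1}, {"x": 0, "y": 0.01, "z": 0.15, "twist": 0, "hand": 1}, {"x": 0.005, "y": 0.03, "z": 0.15, "twist": 0, "hand": 1}, {"x": 0.01, "y": 0.055, "z": 0.15, "twist": 0, "hand": 1}, {"x": 0.016, "y": 0.08, "z": 0.15, "twist": 0, "hand": 1}, {"x": 0.022, "y": 0.105, "z": 0.15, "twist": 0, "hand": 1}, {"x": 0.028, "y": 0.13, "z": 0.15, "twist": 0, "hand": 1}, {"x": 0.034, "y": 0.155, "z": 0.15, "twist": 0, "hand": 1}, {"x": 0.039, "y": 0.18, "z": 0.15, "twist": 0, "hand": 1}, {"x": 0.043, "y": 0.2, "z": 0.15, "twist": 0, "hand": 1}, {"x": 0.0465, "y": 0.215, "z": 0.15, "twist": 0, "hand": 1}, {"x": 0.0465, "y": 0.22, "z": 0.15, "twist": 0, "hand": 1}, {"x": 0.0465, "y": 0.22, "z": 0.15, "twist": 0, "hand": 1}, {"x": 0.0465, "y": 0.22, "z": 0.15, "twist": 0, "hand": 1}]}}

```text
clock: 10.97
ee_pos: [527.2, 217.5, 196.5]
ee_rot: [-20.5, 89.7, -29.6]
wrist_force: [0.1, -0.2, -3.8]
finger_gap: 45.8
```

>>> {"method": "move_arm", "body": {"deltas": [{"x": 0, "y": 0, "z": -0.01, "twist": 0, "hand": 1}, {"x": 0, "y": 0, "z": -0.025, "twist": 0, "hand": 1}, {"x": 0, "y": 0, "z": -0.035, "twist": 0, "hand": 1}, {"x": 0, "y": 0, "z": -0.042, "twist": 0, "hand": 1}, {"x": 0, "y": 0, "z": -0.045, "twist": 0, "hand": 1}, {"x": 0, "y": 0, "z": -0.045, "twist": 0, "hand": 1}]}}

```text
clock: 11.47
ee_pos: [526.9, 216.7, 150.5]
ee_rot: [-46.3, 89.8, -55.4]
wrist_force: [-0.1, -0.1, -3.4]
finger_gap: 45.7
```

```bash
python3 - <<'E'
from h import *
s=st(); a=np.radians(-8.8); Rm=np.array([[np.cos(a),-np.sin(a)],[np.sin(a),np.cos(a)]])
rows=[]
for n,b in(("side",(135,165,285,325)),("top",(100,130,200,230))):
    im,d=vision.snapshot(n); np.savez(n+"4",im=im,d=d)
    f=2.5 if n=="side" else 4
    c=cv2.resize(im[b[1]:b[3],b[0]:b[2]],None,fx=f,fy=f,interpolation=cv2.INTER_CUBIC)
    # predicted slot outline z=90 (green) and caddy base outline (red)
    for col,ctr,h,z in(((0,255,0),(527.7,218.8),(37,56),90),((0,0,255),s['ee_pos'][:2],(33,23),s['ee_pos'][2]-47),((255,0,255),s['ee_pos'][:2],(33,23),s['ee_pos'][2]+25)):
        q=np.array([[1,1],[1,-1],[-1,-1],[-1,1]])*h@Rm.T+ctr
        uv=(pix(n,np.c_[q,np.full(4,z)])-[b[0],b[1]]+.5)*f
        cv2.polylines(c,[np.int32(uv.round())],True,col,1)
    rows.append(c)
H=400; cv2.imwrite("pics/c4.png",np.hstack([r[:H] for r in rows]))
E
```

```text
t 11.47 [526.9 216.7 150.5] jaw 80.9 axis [ 0.002 -0.003 -1.   ] F [-0.1 -0.1 -3.4] gap 45.7 q [  1.  39. -42. 100.  32.  54.  26.]
```

View pics/c4.png

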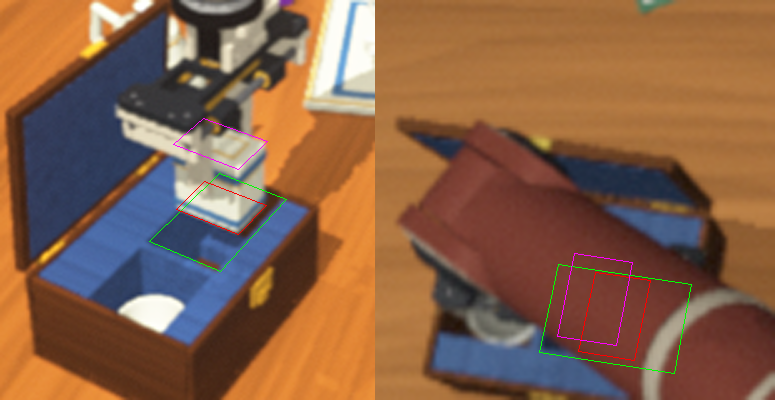

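The red model outline matches the held caddy's base at (240,230) to about 1 px. The slot outline is close as well. I'll check the relative offset numerically within the side camera.

```bash
python3 - <<'E'
from h import *
a=np.radians(-8.8); A=np.array([[np.cos(a),np.sin(a)],[-np.sin(a),np.cos(a)]]); C=np.array([545.5,258.5])
Y=cloud("side",np.load("side0.npz")["d"]); Q=(Y[...,:2]-C)@A.T; z=Y[...,2]
g=(z>85)&(z<95)
def gap(k,ax):
    x=np.sort(Q[...,ax][k&(abs(Q[...,ax])<105)]); x0=x[3],x[-4]; i=np.argmax(np.diff(x)); print("  lo/hi",np.round(x0,1),"gap",x[max(0,i-3):i+5].round(1))
for lo,hi in((-90,-60),(-60,-30),(-30,5)): print("x",lo); gap(g&(Q[...,1]>lo)&(Q[...,1]<hi),0)
for lo,hi in((-35,-10),(-10,15)): 
    k=g&(Q[...,0]>lo)&(Q[...,0]<hi)&(Q[...,1]<40); print("y",lo); gap(k,1)
# far wall planes inside the slot: -x facing (back wall) and +y facing wall
w=(z>35)&(z<80)
k=w&(Q[...,0]>15)&(Q[...,0]<40)&(Q[...,1]>-85)&(Q[...,1]<5); print("back wall x",np.percentile(Q[...,0][k],[10,50,90]),k.sum())
k=w&(Q[...,1]<-85)&(Q[...,1]>-110)&(Q[...,0]>-35)&(Q[...,0]<15); print("-y wall y",np.percentile(Q[...,1][k],[10,50,90]),k.sum())
s=sensors.sense(); T=A@(s['ee_pos'][:2]-C); print("tcp in case",T)
Y=cloud("side",np.load("side4.npz")["d"]); Q=(Y[...,:2]-C)@A.T; z=Y[...,2]
w=(z>108)&(z<168)&(abs(Q[...,0]-T[0])<45)&(abs(Q[...,1]-T[1])<30)
k=w&(abs(Q[...,1]-T[1]-23)<7)&(abs(Q[...,0]-T[0])<28)&(z<125); print("caddy +y face",np.percentile(Q[...,1][k],[10,50,90])-T[1],k.sum())
k=w&(abs(Q[...,0]-T[0]+33)<7)&(abs(Q[...,1]-T[1])<18)&(z<160); print("caddy -x face",np.percentile(Q[...,0][k],[10,50,90])-T[0],k.sum())
p=Y[w&(abs(Q[...,1]-T[1]-23)<5)&(abs(Q[...,0]-T[0])<28)&(z<125)]; f=np.polyfit(p[:,0],p[:,1],1); print("face yaw",np.degrees(np.arctan(f[0])))
k=(z>88)&(z<165)&(abs(Q[...,0]-T[0])<45)&(abs(Q[...,1]-T[1]-23)<6); print("bottom z",np.percentile(z[k],[1,3]))
E
```

```text
x -90
  lo/hi [-81.6  87.4] gap [-46.2 -45.8 -45.3 -44.4  27.6  27.9  28.4  28.7]
x -60
  lo/hi [-82.2  89.9] gap [-45.6 -45.1 -44.9 -44.8  27.3  27.6  28.2  28.7]
x -30
  lo/hi [-83.3  89.1] gap [-46.2 -46.1 -45.3 -45.1  26.4  26.5  27.   27.2]
y -35
  lo/hi [-100.6   25.3] gap [-94.4 -94.4 -93.1 -92.8  15.1  16.   16.7  16.7]
y -10
  lo/hi [-100.5   25.9] gap [-94.4 -94.2 -94.1 -94.   14.3  14.7  16.1  16.5]
back wall x [27.60584435 28.73278311 29.96449164] 267
-y wall y [-98.07276094 -95.90155102 -94.10661621] 214
tcp in case [-11.60589555 -43.12834108]
caddy +y face [20.66912328 22.54659591 24.11016782] 123
caddy -x face [-33.38033069 -32.27853296 -30.98252778] 164
face yaw -8.574393350766703
bottom z [89.35270266 91.20528222]
```

Within the side camera the slot centre lies about +2 mm (x) and +3 mm (y) from the caddy in the case frame. The top view gave less. I'll shift by (2.2, 2.2) mm and lower in stages.

>>> {"method": "move_arm", "body": {"deltas": [{"x": 0.0022, "y": 0.0025, "z": 0, "twist": 0.003, "hand": 1}, {"x": 0.0022, "y": 0.0025, "z": 0, "twist": 0.003, "hand": 1}, {"x": 0.0022, "y": 0.0025, "z": -0.006, "twist": 0.003, "hand": 1}, {"x": 0.0022, "y": 0.0025, "z": -0.012, "twist": 0.003, "hand": 1}, {"x": 0.0022, "y": 0.0025, "z": -0.018, "twist": 0.003, "hand": 1}, {"x": 0.0022, "y": 0.0025, "z": -0.024, "twist": 0.003, "hand": 1}, {"x": 0.0022, "y": 0.0025, "z": -0.028, "twist": 0.003, "hand": 1}, {"x": 0.0022, "y": 0.0025, "z": -0.028, "twist": 0.003, "hand": 1}]}}

```text
clock: 12.23
ee_pos: [528.9, 219.6, 122.4]
ee_rot: [-47.5, 89.8, -56.3]
wrist_force: [0.6, 0.1, -3.4]
finger_gap: 46.3
```

>>> {"method": "move_arm", "body": {"deltas": [{"x": 0, "y": 0, "z": -0.006, "twist": 0, "hand": 1}, {"x": 0, "y": 0, "z": -0.013, "twist": 0, "hand": 1}, {"x": 0, "y": 0, "z": -0.02, "twist": 0, "hand": 1}, {"x": 0, "y": 0, "z": -0.027, "twist": 0, "hand": 1}, {"x": 0, "y": 0, "z": -0.034, "twist": 0, "hand": 1}, {"x": 0, "y": 0, "z": -0.04, "twist": 0, "hand": 1}, {"x": 0, "y": 0, "z": -0.045, "twist": 0, "hand": 1}, {"x": 0, "y": 0, "z": -0.05, "twist": 0, "hand": 1}, {"x": 0, "y": 0, "z": -0.054, "twist": 0, "hand": 1}, {"x": 0, "y": 0, "z": -0.054, "twist": 0, "hand": 1}]}}

```text
clock: 13.07
ee_pos: [528.5, 219.3, 67.5]
ee_rot: [-69.6, 89.8, -78.5]
wrist_force: [-0.1, -0.3, -3.2]
finger_gap: 45.7
```

Past the ledges without contact. Lowering to the floor slowly.

>>> {"method": "move_arm", "body": {"deltas": [{"x": 0, "y": 0, "z": -0.003, "twist": 0, "hand": 1}, {"x": 0, "y": 0, "z": -0.006, "twist": 0, "hand": 1}, {"x": 0, "y": 0, "z": -0.009, "twist": 0, "hand": 1}, {"x": 0, "y": 0, "z": -0.0105, "twist": 0, "hand": 1}, {"x": 0, "y": 0, "z": -0.0115, "twist": 0, "hand": 1}, {"x": 0, "y": 0, "z": -0.0125, "twist": 0, "hand": 1}, {"x": 0, "y": 0, "z": -0.0125, "twist": 0, "hand": 1}]}}

```text
clock: 13.65
ee_pos: [528.5, 219.3, 54.9]
ee_rot: [-72.2, 89.8, -81.0]
wrist_force: [0.5, -0.0, -3.1]
finger_gap: 45.9
```

>>> {"method": "move_arm", "body": {"deltas": [{"x": 0, "y": 0, "z": -0.0006, "twist": 0, "hand": 1}, {"x": 0, "y": 0, "z": -0.0012, "twist": 0, "hand": 1}, {"x": 0, "y": 0, "z": -0.0018, "twist": 0, "hand": 1}, {"x": 0, "y": 0, "z": -0.0018, "twist": 0, "hand": 1}]}}

```text
clock: 13.98
ee_pos: [528.6, 219.4, 54.2]
ee_rot: [-60.4, 89.7, -69.2]
wrist_force: [-2.7, -2.0, 5.0]
finger_gap: 46.1
```

Floor contact at the expected height. Opening only as far as the slot allows, then retreating straight up.

>>> {"method": "move_arm", "body": {"deltas": [{"x": 0, "y": 0, "z": 0, "twist": 0, "hand": 0.45}, {"x": 0, "y": 0, "z": 0, "twist": 0, "hand": 0.4}, {"x": 0, "y": 0, "z": 0, "twist": 0, "hand": 0.37}, {"x": 0, "y": 0, "z": 0, "twist": 0, "hand": 0.37}, {"x": 0, "y": 0, "z": 0, "twist": 0, "hand": 0.37}]}}

```text
clock: 14.4
ee_pos: [528.7, 219.5, 54.2]
ee_rot: [-57.3, 89.8, -66.1]
wrist_force: [0.0, 0.1, -0.0]
finger_gap: 58.3
```

>>> {"method": "move_arm", "body": {"deltas": [{"x": 0, "y": 0, "z": 0.006, "twist": 0, "hand": 0.37}, {"x": 0, "y": 0, "z": 0.016, "twist": 0, "hand": 0.37}, {"x": 0, "y": 0, "z": 0.03, "twist": 0, "hand": 0.37}, {"x": 0, "y": 0, "z": 0.05, "twist": 0, "hand": 0.37}, {"x": 0, "y": 0, "z": 0.08, "twist": 0, "hand": 0.37}, {"x": 0, "y": 0, "z": 0.11, "twist": 0, "hand": 0.37}, {"x": 0, "y": 0, "z": 0.14, "twist": 0, "hand": 1}, {"x": 0, "y": 0, "z": 0.17, "twist": 0, "hand": 1}, {"x": 0, "y": 0, "z": 0.2, "twist": 0, "hand": 1}, {"x": 0, "y": 0, "z": 0.23, "twist": 0, "hand": 1}, {"x": 0, "y": 0, "z": 0.25, "twist": 0, "hand": 1}, {"x": 0, "y": 0, "z": 0.25, "twist": 0, "hand": 1}]}}

```text
clock: 15.4
ee_pos: [530.0, 221.8, 310.3]
ee_rot: [16.3, 89.4, 7.5]
wrist_force: [-0.5, 0.3, 0.8]
finger_gap: 23.3
```

```bash
python3 - <<'E'
from h import *
st(); im,d=shot("side","s5",(130,150,290,340),3)
Y=cloud("side",d); A=np.radians(-8.8)
m=(Y[...,2]>120)&(Y[...,2]<275)&(Y[...,0]>600)&(Y[...,0]<680)&(Y[...,1]>140)&(Y[...,1]<370)
q=p=Y[m]
for _ in range(5):
    c0=q.mean(0); V=np.linalg.svd(q-c0,full_matrices=False)[2]; q=p[abs((p-c0)@V[2])<6]
print("lid n",V[2],c0,q.min(0),q.max(0))
k=(abs(Y[...,0]-528)<35)&(abs(Y[...,1]-219)<25)&(Y[...,2]>60)&(Y[...,2]<88); print("caddy top z",np.percentile(Y[k][:,2],[10,50,90]),k.sum())
E
```

```text
t 15.40 [530.  221.8 310.3] jaw 81.2 axis [ 0.011  0.001 -1.   ] F [-0.5  0.3  0.8] gap 23.3 q [  4.  30. -48.  87.  23.  73.  34.]
lid n [ 0.98673822 -0.15149273  0.05828924] [627.7760333  260.33867697 198.38663991] [606.36865516 143.45991281 120.0561515 ] [651.46065928 354.11395303 268.66656137]
caddy top z [68.31714175 78.13005834 80.64967243] 441
```

View pics/s5.png

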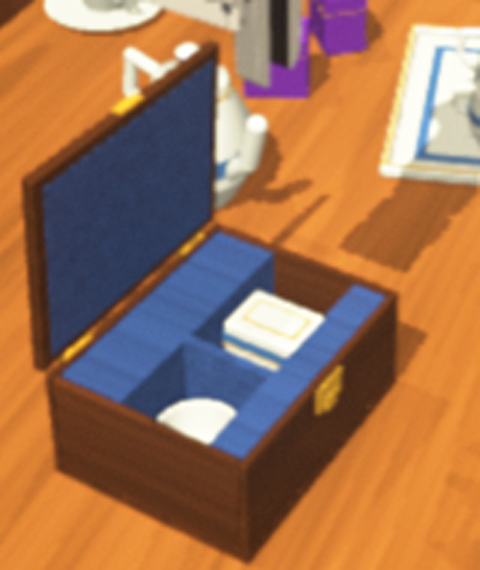

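The caddy sits upright in its recess at crop (272,325), with its top at about 78–79 mm. The lid is still at about 1.51 rad. Next I'll go over the lid and down behind it with closed fingers.

>>> {"method": "move_arm", "body": {"deltas": [{"x": 0.01, "y": 0.002, "z": 0, "twist": 0, "hand": 1}, {"x": 0.03, "y": 0.004, "z": 0.005, "twist": 0, "hand": 1}, {"x": 0.06, "y": 0.008, "z": 0.005, "twist": 0, "hand": 1}, {"x": 0.09, "y": 0.011, "z": 0.005, "twist": 0, "hand": 1}, {"x": 0.12, "y": 0.015, "z": 0.005, "twist": 0, "hand": 1}, {"x": 0.14, "y": 0.018, "z": 0.005, "twist": 0, "hand": 1}, {"x": 0.15, "y": 0.018, "z": 0.005, "twist": 0, "hand": 1}, {"x": 0.15, "y": 0.018, "z": 0.005, "twist": 0, "hand": 1}, {"x": 0.15, "y": 0.018, "z": 0.005, "twist": 0, "hand": 1}]}}

```text
clock: 16.2
ee_pos: [678.6, 238.7, 310.7]
ee_rot: [-16.8, 89.7, -25.5]
wrist_force: [0.4, -0.5, 0.6]
finger_gap: 0.4
```

```bash
python3 - <<'E'
from h import *
st()
a=np.radians(-8.8); C=np.array([547,260.])
for th in [1.57,1.5,1.4,1.3,1.2,1.1,1.0,.9,.8,.7,.6,.5,.4,.3,.2,.1,.05,0]:
    x=85-130*np.cos(th)+10*np.sin(th)+7.5; z=94.5+130*np.sin(th)+10*np.cos(th)+11
    print(th,np.round([C[0]+x*np.cos(a),C[1]+x*np.sin(a),z],1))
E
```

```text
t 16.20 [678.6 238.7 310.7] jaw 81.2 axis [ 0.004 -0.002 -1.   ] F [ 0.4 -0.5  0.6] gap 0.4 q [ -3.  44. -43.  59.  29.  86.  42.]
1.57 [648.2 244.3 235.5]
1.5 [639.2 245.7 235.9]
1.4 [626.3 247.7 235.3]
1.3 [613.6 249.7 233.4]
1.2 [601.1 251.6 230.3]
1.1 [588.9 253.5 225.9]
1.0 [577.3 255.3 220.3]
0.9 [566.3 257.  213.5]
0.8 [556.  258.6 205.7]
0.7 [546.5 260.1 196.9]
0.6 [538.  261.4 187.2]
0.5 [530.4 262.6 176.6]
0.4 [523.9 263.6 165.3]
0.3 [518.6 264.4 153.5]
0.2 [514.5 265.  141.1]
0.1 [511.6 265.5 128.4]
0.05 [510.6 265.6 122. ]
0 [509.9 265.7 115.5]
```

>>> {"method": "move_arm", "body": {"deltas": [{"x": 0, "y": 0, "z": -0.02, "twist": 0, "hand": 1}, {"x": 0, "y": 0, "z": -0.045, "twist": 0, "hand": 1}, {"x": 0, "y": 0, "z": -0.065, "twist": 0, "hand": 1}, {"x": 0, "y": 0, "z": -0.075, "twist": 0, "hand": 1}, {"x": -0.006, "y": 0.001, "z": -0.075, "twist": 0, "hand": 1}, {"x": -0.016, "y": 0.003, "z": -0.075, "twist": 0, "hand": 1}, {"x": -0.022, "y": 0.004, "z": -0.075, "twist": 0, "hand": 1}, {"x": -0.026, "y": 0.005, "z": -0.075, "twist": 0, "hand": 1}, {"x": -0.03, "y": 0.005, "z": -0.075, "twist": 0, "hand": 1}, {"x": -0.034, "y": 0.006, "z": -0.075, "twist": 0, "hand": 1}, {"x": -0.038, "y": 0.007, "z": -0.075, "twist": 0, "hand": 1}]}}

```text
clock: 17.12
ee_pos: [641.1, 245.4, 236.5]
ee_rot: [-9.7, 89.6, -18.5]
wrist_force: [2.3, -1.7, 0.3]
finger_gap: 0.5
```

>>> {"method": "move_arm", "body": {"deltas": [{"x": -0.004, "y": 0.001, "z": 0, "twist": 0, "hand": 1}, {"x": -0.009, "y": 0.001, "z": -0.001, "twist": 0, "hand": 1}, {"x": -0.0147, "y": 0.0023, "z": -0.0012, "twist": 0, "hand": 1}, {"x": -0.021, "y": 0.0033, "z": -0.002, "twist": 0, "hand": 1}, {"x": -0.0274, "y": 0.0043, "z": -0.0031, "twist": 0, "hand": 1}, {"x": -0.0337, "y": 0.0052, "z": -0.0046, "twist": 0, "hand": 1}, {"x": -0.0399, "y": 0.0062, "z": -0.0062, "twist": 0, "hand": 1}, {"x": -0.046, "y": 0.0072, "z": -0.0083, "twist": 0, "hand": 1}, {"x": -0.0521, "y": 0.0081, "z": -0.0106, "twist": 0, "hand": 1}, {"x": -0.058, "y": 0.009, "z": -0.0133, "twist": 0, "hand": 1}, {"x": -0.0637, "y": 0.0099, "z": -0.0162, "twist": 0, "hand": 1}, {"x": -0.0693, "y": 0.0108, "z": -0.0195, "twist": 0, "hand": 1}, {"x": -0.0747, "y": 0.0116, "z": -0.023, "twist": 0, "hand": 1}, {"x": -0.08, "y": 0.0124, "z": -0.0268, "twist": 0, "hand": 1}, {"x": -0.085, "y": 0.0132, "z": -0.0308, "twist": 0, "hand": 1}, {"x": -0.0898, "y": 0.014, "z": -0.035, "twist": 0, "hand": 1}, {"x": -0.0945, "y": 0.0147, "z": -0.0396, "twist": 0, "hand": 1}]}}

```text
clock: 18.53
ee_pos: [546.1, 260.2, 196.5]
ee_rot: [-9.8, 89.6, -18.6]
wrist_force: [1.7, -0.7, 0.1]
finger_gap: 0.3
```

>>> {"method": "move_arm", "body": {"deltas": [{"x": -0.0039, "y": 0.0006, "z": -0.0044, "twist": 0, "hand": 1}, {"x": -0.0081, "y": 0.0012, "z": -0.0093, "twist": 0, "hand": 1}, {"x": -0.0119, "y": 0.0018, "z": -0.0146, "twist": 0, "hand": 1}, {"x": -0.0157, "y": 0.0024, "z": -0.0199, "twist": 0, "hand": 1}, {"x": -0.019, "y": 0.0029, "z": -0.0255, "twist": 0, "hand": 1}, {"x": -0.0222, "y": 0.0034, "z": -0.0312, "twist": 0, "hand": 1}, {"x": -0.0249, "y": 0.0038, "z": -0.0371, "twist": 0, "hand": 1}, {"x": -0.0275, "y": 0.0042, "z": -0.043, "twist": 0, "hand": 1}, {"x": -0.0296, "y": 0.0045, "z": -0.0482, "twist": 0, "hand": 1}, {"x": -0.0316, "y": 0.0048, "z": -0.053, "twist": 0, "hand": 1}, {"x": -0.0325, "y": 0.005, "z": -0.0575, "twist": 0, "hand": 1}, {"x": -0.033, "y": 0.005, "z": -0.0617, "twist": 0, "hand": 1}, {"x": -0.0338, "y": 0.0052, "z": -0.065, "twist": 0, "hand": 1}, {"x": -0.0345, "y": 0.0053, "z": -0.0681, "twist": 0, "hand": 1}]}}

```text
clock: 19.7
ee_pos: [510.9, 265.6, 127.9]
ee_rot: [-14.4, 89.7, -23.1]
wrist_force: [-0.9, 0.1, 1.5]
finger_gap: 0.2
```

>>> {"method": "move_arm", "body": {"deltas": [{"x": 0, "y": 0, "z": -0.002, "twist": 0, "hand": 1}, {"x": 0, "y": 0, "z": -0.004, "twist": 0, "hand": 1}, {"x": 0, "y": 0, "z": -0.006, "twist": 0, "hand": 1}, {"x": 0, "y": 0, "z": -0.0075, "twist": 0, "hand": 1}, {"x": 0, "y": 0, "z": -0.009, "twist": 0, "hand": 1}, {"x": 0, "y": 0, "z": -0.01, "twist": 0, "hand": 1}, {"x": 0, "y": 0, "z": -0.011, "twist": 0, "hand": 1}, {"x": 0, "y": 0, "z": -0.012, "twist": 0, "hand": 1}, {"x": 0, "y": 0, "z": -0.0125, "twist": 0, "hand": 1}, {"x": 0, "y": 0, "z": -0.0125, "twist": 0, "hand": 1}]}}

```text
clock: 20.53
ee_pos: [510.9, 265.6, 115.9]
ee_rot: [-14.8, 89.6, -23.6]
wrist_force: [-1.1, -0.8, 4.5]
finger_gap: 0.6
```

>>> {"method": "move_arm", "body": {"deltas": [{"x": 0, "y": 0, "z": -0.0007, "twist": 0, "hand": 1}, {"x": 0, "y": 0, "z": -0.0014, "twist": 0, "hand": 1}, {"x": 0, "y": 0, "z": -0.002, "twist": 0, "hand": 1}, {"x": 0, "y": 0, "z": -0.002, "twist": 0, "hand": 1}]}}

```text
clock: 20.87
ee_pos: [511.0, 265.7, 115.8]
ee_rot: [-17.3, 89.6, -26.1]
wrist_force: [-3.3, -2.7, 12.1]
finger_gap: 0.3
```

A firm stop at 115.8 mm means the lid is on the rim. Backing off and checking.

>>> {"method": "move_arm", "body": {"deltas": [{"x": 0, "y": 0, "z": 0.004, "twist": 0, "hand": 1}, {"x": 0, "y": 0, "z": 0.02, "twist": 0, "hand": 1}, {"x": 0, "y": 0, "z": 0.05, "twist": 0, "hand": 1}, {"x": 0, "y": 0, "z": 0.08, "twist": 0, "hand": 1}, {"x": 0, "y": -0.03, "z": 0.11, "twist": 0, "hand": 1}, {"x": 0, "y": -0.06, "z": 0.14, "twist": 0, "hand": 1}, {"x": 0, "y": -0.1, "z": 0.16, "twist": 0, "hand": 1}, {"x": 0, "y": -0.14, "z": 0.16, "twist": 0, "hand": 1}, {"x": 0, "y": -0.18, "z": 0.16, "twist": 0, "hand": 1}, {"x": 0, "y": -0.2, "z": 0.16, "twist": 0, "hand": 1}, {"x": 0, "y": -0.2, "z": 0.16, "twist": 0, "hand": 1}, {"x": 0, "y": -0.2, "z": 0.16, "twist": 0, "hand": 1}]}}

```text
clock: 21.87
ee_pos: [511.3, 63.9, 275.5]
ee_rot: [-17.8, 89.5, -26.8]
wrist_force: [0.5, 0.9, 0.1]
finger_gap: 0.0
```

```bash
python3 - <<'E'
from h import *
st(); im,d=shot("side","s6")
Y=cloud("side",d); Q=(Y[...,:2]-[547,260])@np.array([[.988,-.153],[.153,.988]]).T
k=(abs(Q[...,0])<80)&(abs(Q[...,1])<95)&(Y[...,2]>60); 
f=np.linalg.lstsq(np.c_[Q[k],np.ones(k.sum())],Y[k][:,2],rcond=None)[0]; print("lid: slope x,y,height",f,k.sum())
d0=np.load("side0.npz")["im"]
E
```

```text
t 21.87 [511.3  63.9 275.5] jaw 81.0 axis [ 0.007 -0.004 -1.   ] F [0.5 0.9 0.1] gap 0.0 q [ 23.  27. -50.  99.  23.  64.  48.]
lid: slope x,y,height [-6.70035190e-04  1.78944029e-03  1.04393496e+02] 4277
```

View pics/s6.png

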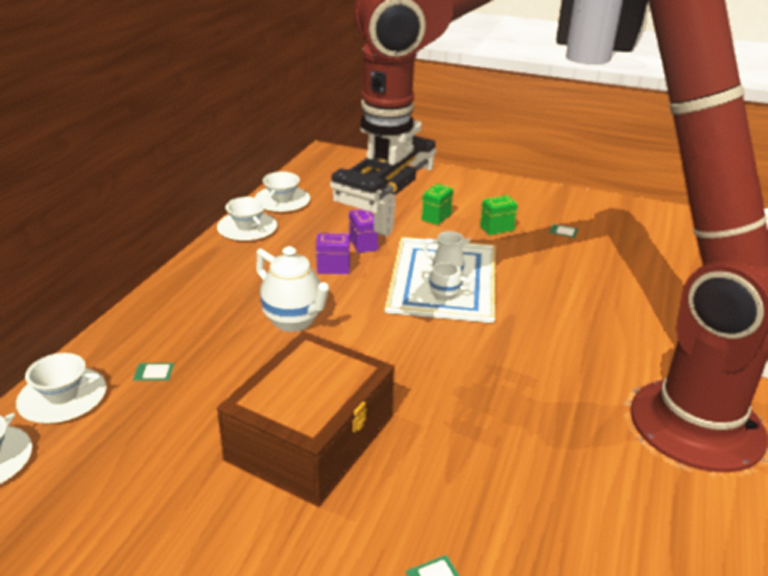

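The lid lies flat: its top is at 104.4 mm and the slope is under 0.002. The jug, sugar bowl (445,265) and teapot (290,290) stand where they were, and the arm is clear of everything.

```bash
python3 -c "
from bench import robot; print(robot.close_job())"
```

```text
the job is handed in; nothing more can be done
None
```

The white caddy is packed upright in its recess and the lid is shut. I handed the job in at about 22 s of the 72 s allowed; no verdict was reported.

- **Packing:** I took the caddy off the tray, set it down on the bare table and regrasped it across its y faces. It then went down into the slot with no side contact until it met the floor at about 5 N. The picture before closing the lid showed it seated, with its top at about 78–79 mm (79 expected).
- **Lid:** I pushed it shut slowly from behind with closed fingers until it came to a firm stop at about 12 N. The final depth check puts its top at 104.4 mm (104.5 expected), level to within 0.002.
- **Bystanders:** In the last picture the jug, the sugar bowl and the teapot stand where they were. The mixing bowl was in its recess just before the lid closed. I checked these by eye, not by measurement.
- **Disagreement:** The two cameras disagreed by 2–3 mm on where the slot was. I shifted most of the way to the side camera's reading, since it saw both the held caddy and the slot, and the caddy went in cleanly.

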